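# Make up the steamer and hold its lid ready

### The job

Make up the bun steamer: set the empty wooden basket squarely on top of the basket with the buns, edges flush, and let go of it. Then take the lid by its bar, lift it over the tops of the spice jars, and finish still holding it level, square and centred just above the upper basket, about 15 mm clear of its rim and touching nothing but the gripper. Leave the bun basket, the jars, the fruit and the tin where they are, and bump no jar on the way.

Things in the scene. Friction and masses are not known exactly. Their poses are not given: they have to be found in the camera images.
- lower_basket: Square light-wood basket, 104x104 mm outside, 46 mm high, walls 8 mm with a flat top rim, no bar; four white buns in it, all below the rim and part of it. 0.45 kg, loose, on the worktop. Origin: centre of the underside; x and y parallel to its sides, z up.
- upper_basket: Empty square light-wood basket, 104x104 mm, 46 mm high, walls 8 mm; top of its slatted floor 5 mm above the underside. Carried by a dark bar, 14 mm wide in x, 14 mm high, along its y axis from wall to wall through the middle, 27 to 41 mm above the underside; 37 mm free on each side of it. 0.2 kg. Origin: centre of the underside; x, y parallel to its sides, z up.
- steamer_lid: Square flat lid of light wood, 104x104 mm, 10 mm thick, with a dark wooden grip bar on top: 14 mm wide in x, 64 mm long in y, centred, from 10 to 43 mm above the underside. 0.16 kg. Origin: centre of the underside; x, y parallel to its sides, z up.
- jar_1: Spice jar, glass with a dark cap, 41 mm diameter, 105 mm high, loose, one of three in a row that parts the lid from the two baskets. Origin: centre of the underside.
- jar_2: Spice jar like jar_1.
- jar_3: Spice jar like jar_1.
- tin: Round food tin, 75 mm diameter, 58 mm high, at the back. Origin: centre of the underside.
- apple: Red apple, about 74 mm, at the back. Origin: its underside.
- orange: Orange, about 74 mm, at the back. Origin: its underside.
Mind the look-alikes: they are no part of the job. Leave any yellow look-alike of the jar_3 alone.

How it is judged:
On the way, in this order (a step that is already met when the one before it is completed fails the run):
1. the empty basket stands squarely on the bun basket and is let go (horizontal distance between upper_basket and lower_basket below 0.008 m and z of upper_basket in the frame of lower_basket between 0.042 and 0.05 m and (angle between the x axis of upper_basket and the x axis of lower_basket, either way round below 0.12 rad or angle between the x axis of upper_basket and the y axis of lower_basket, either way round below 0.12 rad) and angle between each of upper_basket, lower_basket's own z axis and vertical below 0.05 rad and contact force between upper_basket and the fingers below 0.1 N and contact force between upper_basket and the arm below 0.1 N and linear speed of upper_basket below 0.02 m/s and height (world z) of steamer_lid below 0.02 m), for 0.3 s.
2. the lid is lifted above the height of the jar tops before it comes near the pile (height (world z) of steamer_lid above 0.105 m and horizontal distance between steamer_lid and upper_basket above 0.09 m), for 0.02 s.
At the end, for the whole second after the job is handed in: Upper basket free on the bun basket: centres within 8 mm, square within 0.12 rad. Lid held by the fingers at rest, 6-28 mm above the upper rim, centred within 10 mm, level within 0.08 rad, square within 0.12 rad, touching neither basket. Jars upright (horizontal distance between upper_basket and lower_basket below 0.008 m and z of upper_basket in the frame of lower_basket between 0.042 and 0.05 m and (angle between the x axis of upper_basket and the x axis of lower_basket, either way round below 0.12 rad or angle between the x axis of upper_basket and the y axis of lower_basket, either way round below 0.12 rad) and angle between each of upper_basket, lower_basket's own z axis and vertical below 0.05 rad and contact force between upper_basket and the fingers below 0.1 N and contact force between upper_basket and the arm below 0.1 N and linear speed of each of upper_basket, steamer_lid below 0.02 m/s and z of steamer_lid in the frame of upper_basket between 0.052 and 0.074 m and horizontal distance between steamer_lid and upper_basket below 0.01 m and (angle between the x axis of steamer_lid and the x axis of upper_basket, either way round below 0.12 rad or angle between the x axis of steamer_lid and the y axis of upper_basket, either way round below 0.12 rad) and angle between steamer_lid's own z axis and vertical below 0.08 rad and contact force between steamer_lid and the fingers above 1 N and contact force between steamer_lid and upper_basket below 0.05 N and contact force between steamer_lid and lower_basket below 0.05 N and height (world z) of lower_basket below 0.005 m and angle between each of jar_1, jar_2, jar_3's own z axis and vertical below 0.1 rad); the arm keeps its last pose, push and grip.
It fails at once if a jar is knocked, moved or pushed (distance of any of jar_1, jar_2, jar_3 from where it was at the start of the episode above 0.01 m or angle between any of jar_1, jar_2, jar_3's own z axis and vertical above 0.15 rad).
It fails at once if the lid or the upper basket strikes a jar (contact force between any of steamer_lid, upper_basket and jar_1 above 0.3 N or contact force between any of steamer_lid, upper_basket and jar_2 above 0.3 N or contact force between any of steamer_lid, upper_basket and jar_3 above 0.3 N).
It fails at once if the bun basket is shoved more than 25 mm from its place (distance of lower_basket from where it was at the start of the episode above 0.025 m).
It fails at once if the tin, the apple or the orange is disturbed (distance of any of tin, apple, orange from where it was at the start of the episode above 0.02 m).
It also fails if it takes over 64 s, if anything falls off the work surface, if the arm or the gripper's body presses on something with over 40 N, if the wrist force passes 120 N, or if a joint passes its speed limit or range.

### The arm

A 6-joint arm with a two-finger parallel gripper is mounted at the origin on a cart in front of the work surface, level with it; the furniture and walls round the work are solid. World frame = base frame: x ahead of the robot, y to its left, z up, the work surface at z = 0. Lengths are in m, angles in rad, forces in N, time in s.
With the tool pointing down it reaches from about 0.3 to 0.775 m from the base axis. Payload 14.6 kg.
Tool frame: the origin (TCP) lies at the very end of the fingers, on their centre line; the grasp point (between the pads) lies 19 mm behind it; z points along the fingers, y is the line along which they close (so a half turn about z gives the same grasp; the last joint's range is limited). The gripper opens to 94 mm and grips with 3 to 60 N. Pads are 16 mm wide; open, the fingers measure 119 mm over their backs; the gripper's body (75 mm by 177 mm) begins 78 mm behind the grasp point.
Start: joints at [-1.219, 0.3, 1.521, -0, 1.321, -0.067], TCP at [0.224, -0.502, 0.205] pointing down, gripper open.
Joint ranges: [-3.03, 3.03], [-0.79, 2.21], [0.23, 2.52], [-1.04, 4.18], [0, 3.07], [-2.55, 2.55]. Speed limits (rad/s): [2.22, 2.22, 2.57, 3.14, 3.14, 3.14].

### API

Orientations are given as [roll, pitch, yaw] about the fixed x, y, z axes, in that order (R = Rz(yaw) Ry(pitch) Rx(roll)).
In Python, from station import ctrl, cams gives the robot as it stands. The module is installed in compiled form; this text tells all that it offers.
- The arm moves only by the tool arm_command, never from a script. Its argument "plan" is a list that holds one entry, the list of rows, each a list of 7 numbers: the shift along the tool's x, y, z in a scale on which 1.0 is 750 mm, then the turn, a rotation vector about the tool's x, y, z in parts of the range, where 1.0 means 180 degrees, then the closure, from -1 (fully open) to 1 (shut). A call has 1 to 12 rows; each row is the pose to reach, as a shift and turn from the pose commanded when the call began, along the tool's axes at that moment; what a row does not reach only later rows make up. A row lasts 1/10 s, in which the tool goes at most 50 mm and 8.59 degrees, less where a joint would pass 70% of its speed; a pose out of reach is approached as far as the arm can. A shift or turn number past 1, either way, is cut back to 1. A call with a gripper value outside its range is refused whole. The fingers move at their own pace and stop on an object; "squeeze" is the grip in N (left out, the last holds). Time passes only in rows, so rows that repeat a pose let the fingers close. It gives the time, the measured TCP pose, the force, the opening and the grip force at its end, in the units of the state.
- ctrl.get_obs(): the state, without advancing time (a new reading comes with each control period).
- cams.camera(name): name is "side" or "top" or "wrist"; returns (picture, depth): 400x640x3 uint8, blue, green, red; 400x640 float32, m along the optical axis (not along the pixel's ray), 0 where there is no reading.
- cams.camera_info(name): a dict with "fx", "fy", "cx", "cy" (pixels), "world_to_cam" (4x4, takes a point from world to camera coordinates). Camera axes: x right, y down, z forward; pixel columns grow to the right and rows downward; lengths in m; the calibration is good to about 2 mm. A picture is of the moment at which its call begins: read the wrist's pose just before it. camera_info takes no time and is no camera call; for the wrist camera it gives the pose at the moment of the call.
- ctrl.hand_in(): hands the job in; it is judged then, once.
The state is a dict: "time_s": time; "qpos": joint angles; "joint_vel": joint speeds; "tau": joint torques, N m; "ee_pos": TCP position; "eef_rot": TCP orientation; "force": force on the tool from outside, world axes, zero at the start; "moment": the same for the moment, N m; "grip_width": finger opening in m; "grip_force": force on a finger pad.
Only numpy, scipy, OpenCV 4.12 (cv2) and the standard library are available. Lean on these libraries where they do the work, as an engineer would, in place of code of your own. Each camera call takes 0.05 s, during which the arm holds its last target. There are 200 camera calls.

## Working session

There is one attempt and no reset: what is moved stays moved. The work goes in short steps, Python scripts to look and compute and a tool call to move; the robot and the scene stay as the last step left them, time stands still between calls to the robot, and variables do not carry over. Pictures are saved under pics/ and viewed, at most 10 in all, crops included, and the job is handed in when it is done.

Besides the shell and the picture viewer there is one more tool, called as name(argument=value, ...), one argument or row to a line, values as JSON. arm_command: Moves the arm, as the interface text tells. Its arguments: {"type":"object","properties":{"plan":{"type":"array"},"squeeze":{"type":"number"}},"required":["plan"]}

```bash
mkdir -p pics; cat > h.py <<'E'
import numpy as np, cv2
from station import ctrl, cams
def shot(n):
    i=cams.camera_info(n); p,d=cams.camera(n); return p,d,i
def world(d,i):
    v,u=np.mgrid[0:d.shape[0],0:d.shape[1]]
    c=np.stack([(u-i['cx'])/i['fx']*d,(v-i['cy'])/i['fy']*d,d,np.ones_like(d)],-1)
    return (c@np.linalg.inv(np.array(i['world_to_cam'])).T)[...,:3]
E
python3 - <<'E'
from h import *
for n in('top','side'):
    p,d,i=shot(n); cv2.imwrite(f'pics/{n}0.png',p); np.savez(f'{n}0.npz',p=p,d=d,W=world(d,i)); print(n,np.linalg.inv(i['world_to_cam'])[:3,3].round(3),(d>0).mean())
o=ctrl.get_obs(); print(o['time_s'],o['ee_pos'],o['eef_rot'],o['grip_width'])
E
```

```text
top [ 0.472 -0.026  1.223] 0.9960625
side [0.48  0.792 0.474] 0.996046875
0.1 [ 0.22358979 -0.50224187  0.20495532] [-3.14054949e+00 -8.81142773e-05  4.18810176e-01] 0.09386087644898237
```

View pics/top0.png

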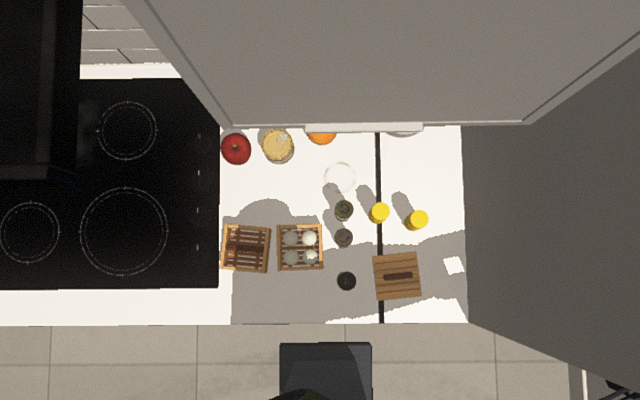

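View pics/side0.png

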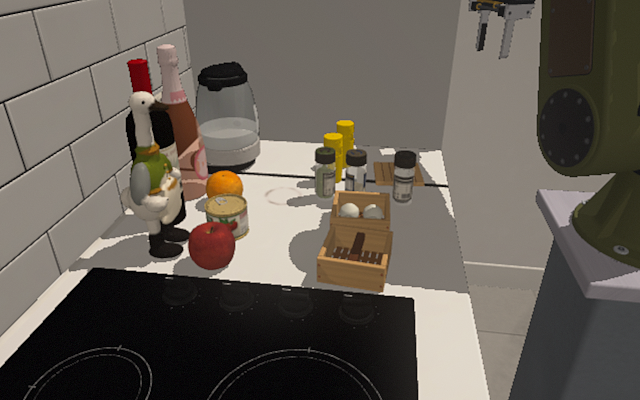

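The top view shows the empty basket with its bar at about (246,248), the bun basket at (300,247), the jars at (344,210), (344,238) and (346,281), and the lid at (398,276). The side view confirms this layout.

```bash
python3 - <<'E'
from h import *
f=np.load('top0.npz');p,W=f['p'],f['W']
hsv=cv2.cvtColor(p,cv2.COLOR_BGR2HSV)
i=cams.camera_info('top');C=np.linalg.inv(i['world_to_cam'])
def ray(uv,z):
    uv=np.atleast_2d(uv).astype(float)
    r=np.c_[(uv[:,0]-i['cx'])/i['fx'],(uv[:,1]-i['cy'])/i['fy'],np.ones(len(uv))]@C[:3,:3].T
    return (C[:3,3]+r*((z-C[2,3])/r[:,2])[:,None])[:,:2]
def sq(name,box,z0,z1,zp):
    m=np.zeros(p.shape[:2],np.uint8);x0,y0,x1,y1=box
    m[y0:y1,x0:x1]=((W[y0:y1,x0:x1,2]>z0)&(W[y0:y1,x0:x1,2]<z1))
    n,l,s,c=cv2.connectedComponentsWithStats(m);k=1+s[1:,4].argmax()
    v,u=np.where(l==k); P=ray(np.c_[u,v],zp)
    r=cv2.minAreaRect((P*1000).astype(np.float32)); q=W[l==k]
    print(name,'px',s[k],'rect mm',np.round(r[0],1),np.round(r[1],1),round(r[2],2),'z',np.median(q[:,2]).round(4),'mean',q[:,:2].mean(0).round(4))
sq('upper',(215,215,274,280),.036,.06,.046)
sq('upbar',(225,235,262,260),.030,.05,.041)
sq('lower',(273,215,330,280),.036,.06,.046)
sq('lid',(365,240,430,310),.004,.025,.010)
sq('lidbar',(375,260,425,295),.03,.06,.043)
for n,b in dict(j1=(330,195,358,222),j2=(330,224,358,252),j3=(330,265,362,297),y1=(365,195,395,228),y2=(400,200,435,235)).items(): sq(n,b,.09,.125,.105)
# overhead / other tall geometry in work region
m=(W[...,2]>.13); print('tall pts min x',[ (z,W[m&(W[...,2]>z)&(W[...,2]<z+.1)&(abs(W[...,1])<.5)][:,:2].min(0).round(2) if (m&(W[...,2]>z)&(W[...,2]<z+.1)&(abs(W[...,1])<.5)).any() else None) for z in np.arange(.13,1,.1).round(2)])
g=np.load('side0.npz')['W']
for n,z0,z1 in(('side rims',.04,.052),):
    q=g[(g[...,2]>z0)&(g[...,2]<z1)&(g[...,0]>.25)&(g[...,0]<.6)&(abs(g[...,1])<.4)];print(q.min(0),q.max(0))
o=ctrl.get_obs();from scipy.spatial.transform import Rotation as R
print(R.from_euler('xyz',o['eef_rot']).as_matrix().round(3))
E
```

```text
upper px [219 224  51  50 859] rect mm [511.2 171.3] [105.  103.8] 84.01 z 0.0439 mean [0.5115 0.1725]
upbar px [225 235  37  21 257] rect mm [519.5 174.9] [45.8 82.8] 0.63 z 0.0406 mean [0.5133 0.1796]
lower px [276 224  47  47 621] rect mm [512.6  46.2] [103.8 103.9] 1.55 z 0.0453 mean [0.5126 0.0465]
lid px [ 372  252   50   49 1811] rect mm [ 445.1 -177. ] [105.7 106.2] 4.96 z 0.0093 mean [ 0.4443 -0.1771]
lidbar px [384 272  29   9 181] rect mm [ 444.5 -177.1] [14.1 64.1] 5.41 z 0.042 mean [ 0.4445 -0.1771]
j1 px [335 200  18  19 277] rect mm [592. -55.] [37.  39.5] 89.25 z 0.1042 mean [ 0.5917 -0.0552]
j2 px [334 228  19  19 274] rect mm [531.1 -53. ] [39. 39.] 89.35 z 0.1044 mean [ 0.5304 -0.0534]
j3 px [337 272  19  19 288] rect mm [436.7 -58.1] [38.6 38.2] 89.45 z 0.1043 mean [ 0.4365 -0.0582]
y1 px [371 202  19  19 277] rect mm [ 586.7 -134.3] [39.1 39.5] 88.8 z 0.1047 mean [ 0.5859 -0.134 ]
y2 px [409 210  20  19 290] rect mm [ 568.3 -216.1] [39.5 40.3] 43.91 z 0.1043 mean [ 0.5683 -0.2169]
tall pts min x [(np.float64(0.13), array([ 0.21, -0.35])), (np.float64(0.23), array([ 0.23, -0.5 ])), (np.float64(0.33), array([ 0.25, -0.5 ])), (np.float64(0.43), array([ 0.34, -0.35])), (np.float64(0.53), array([ 0.34, -0.35])), (np.float64(0.63), array([ 0.34, -0.35])), (np.float64(0.73), array([ 0.55, -0.33])), (np.float64(0.83), None), (np.float64(0.93), None)]
[ 0.3365117  -0.35137895  0.04001027] [0.59926801 0.22906019 0.05197024]
[[ 0.914  0.407 -0.   ]
 [ 0.407 -0.914  0.001]
 [ 0.    -0.001 -1.   ]]
```

```bash
cat >> h.py <<'E'
from scipy.spatial.transform import Rotation as R
def rel(*targets):
    "targets: (x,y,z,yaw_deg) world mm -> rows shift mm / turn"
    o=ctrl.get_obs(); R0=R.from_euler('xyz',o['eef_rot']); p0=np.array(o['ee_pos'])*1000
    print('t',round(o['time_s'],2),'tcp',p0.round(1),'rpy',np.degrees(o['eef_rot']).round(2),'w',round(o['grip_width'],4),'F',np.round(o['force'],1),'gf',round(float(np.max(o['grip_force'])),1))
    for x,y,z,a in targets:
        Rt=R.from_euler('xyz',[180,0,a],degrees=True)
        print((x,y,z,a),R0.inv().apply(np.array([x,y,z])-p0).round(1),(R0.inv()*Rt).as_rotvec().round(4))
E
python3 - <<'E'
from h import *
rel((200,-400,250,24),(280,-200,250,24),(380,0,250,84),(511,171,250,84))
f=np.load('top0.npz');p,W=f['p'],f['W']
# dark bar in basket: direction by PCA
m=np.zeros(p.shape[:2],bool);m[230:266,228:264]=(p[230:266,228:264].max(-1)<60)&(W[230:266,228:264,2]>.034)
v,u=np.where(m);q=W[m];print(m.sum(),q.mean(0));print(cv2.minAreaRect((q[:,:2]*1000).astype(np.float32)))
cv2.imwrite('pics/bask.png',cv2.resize(p[215:285,210:335],None,fx=6,fy=6,interpolation=cv2.INTER_CUBIC))
E
```

```text
t 0.1 tcp [ 223.6 -502.2  205. ] rpy [-1.7994e+02 -1.0000e-02  2.4000e+01] w 0.0939 F [ 0.1  0.6 -0.3] gf 0.0
(200, -400, 250, 24) [  20.  -103.   -44.9] [-0.001  -0.0001 -0.0001]
(280, -200, 250, 24) [ 174.5 -253.2  -44.8] [-0.001  -0.0001 -0.0001]
(380, 0, 250, 84) [ 347.1 -395.3  -44.6] [-9.0000e-04 -6.0000e-04 -1.0473e+00]
(511, 171, 250, 84) [ 536.4 -498.2  -44.5] [-9.0000e-04 -6.0000e-04 -1.0473e+00]
16 [0.51255898 0.17086839 0.04065014]
((511.5153503417969, 160.3682861328125), (58.35991287231445, 10.068589210510254), 83.13720703125)
```

View pics/bask.png

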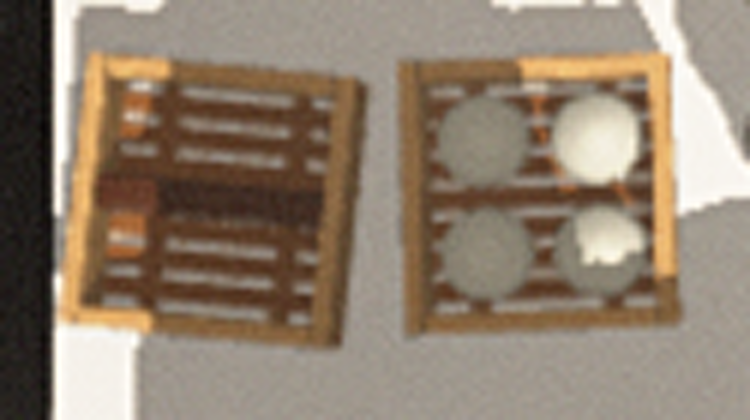

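The crop shows the empty basket's bar running left to right from (100,190) to (325,205). That puts it along world y, at about 84°. Time to move.

Units first: shifts go in shares of 750 mm and turns go in shares of 180 degrees. So -395 mm is -0.5267, 347 mm is 0.4627, -0.84 rad is -0.2674.

arm_command(
  plan=[
    [[0.0133, -0.0667, -0.0333, 0, 0, 0, 0.2], [0.0267, -0.1333, -0.06, 0, 0, 0, 0.2], [0.0667, -0.1733, -0.06, 0, 0, 0, 0.2], [0.1133, -0.22, -0.06, 0, 0, 0, 0.2], [0.16, -0.2667, -0.06, 0, 0, 0, 0.2], [0.2067, -0.3133, -0.06, 0, 0, 0, 0.2], [0.24, -0.3467, -0.06, 0, 0, -0.0446, 0.2], [0.2867, -0.384, -0.06, 0, 0, -0.0891, 0.2], [0.3333, -0.4213, -0.06, 0, 0, -0.1337, 0.2], [0.38, -0.46, -0.06, 0, 0, -0.1783, 0.2], [0.424, -0.496, -0.06, 0, 0, -0.2228, 0.2], [0.4627, -0.5267, -0.06, 0, 0, -0.2674, 0.2]],
  ],
)

```text
time_s: 1.3
ee_pos: [0.3804, 0.0016, 0.2504]
eef_rot: [3.141, -0.0, 1.265]
force: [1.1, -1.2, 0.3]
grip_width: 0.0374
grip_force: 0.0
```

```bash
python3 - <<'E'
from h import *
rel((511,171,200,84))
E
```

```text
t 1.3 tcp [380.4   1.6 250.4] rpy [179.99  -0.    72.51] w 0.0374 F [ 1.1 -1.2  0.3] gf 0.0
(511, 171, 200, 84) [200.8  73.6  50.5] [ 2.000e-04 -1.000e-04 -2.006e-01]
```

Scaled: 201 mm is 0.268, 160 mm is 0.2133, -0.2 rad is -0.0637.

arm_command(
  plan=[
    [[0.0533, 0.02, 0.0133, 0, 0, -0.0318, 0.2], [0.1067, 0.04, 0.0267, 0, 0, -0.0637, 0.2], [0.16, 0.0587, 0.04, 0, 0, -0.0637, 0.2], [0.2133, 0.0787, 0.0533, 0, 0, -0.0637, 0.2], [0.268, 0.0987, 0.0667, 0, 0, -0.0637, 0.2], [0.268, 0.0987, 0.0667, 0, 0, -0.0637, 0.2], [0.268, 0.0987, 0.0667, 0, 0, -0.0637, 0.2]],
  ],
)

```text
time_s: 2.0
ee_pos: [0.5118, 0.1683, 0.1995]
eef_rot: [-3.14, 0.001, 1.46]
force: [-0.3, -0.7, -0.6]
grip_width: 0.0378
grip_force: 0.0
```

```bash
python3 - <<'E'
from h import *
p,d,i=shot('wrist');cv2.imwrite('pics/w1.png',p);W=world(d,i)
m=((W[...,2]>.036)&(W[...,2]<.056)&(W[...,1]>.09)).astype(np.uint8)
n,l,s,c=cv2.connectedComponentsWithStats(m)
for k in range(1,n):
    if s[k,4]>500:
        q=W[l==k];print(s[k],q.mean(0).round(4),cv2.minAreaRect((q[:,:2]*1000).astype(np.float32)))
rel((511,171,80,84),(511,171,15,84))
E
```

```text
[487 113  58  65 981] [0.7204 0.2003 0.0474] ((730.1121215820312, 198.193359375), (72.28208923339844, 42.39033126831055), 74.06538391113281)
[ 277  142   92   87 3296] [0.5137 0.173  0.0441] ((513.171630859375, 171.86184692382812), (103.23606872558594, 104.03710174560547), 83.83617401123047)
[489 196  49  42 514] [0.7281 0.1173 0.0457] ((733.66259765625, 117.79845428466797), (63.53077697753906, 19.75188446044922), 40.867679595947266)
[ 501  201   61   36 1500] [0.7543 0.108  0.0547] ((754.3189086914062, 110.37188720703125), (71.05313873291016, 40.698543548583984), 0.009356013499200344)
t 2.05 tcp [511.8 167.7 200.3] rpy [-1.7996e+02  2.0000e-02  8.3590e+01] w 0.0373 F [-0.1  0.2  0.3] gf 0.0
(511, 171, 80, 84) [  3.2  -1.  120.3] [-0.0007  0.0004 -0.0071]
(511, 171, 15, 84) [  3.2  -1.  185.3] [-0.0007  0.0004 -0.0071]
```

View pics/w1.png

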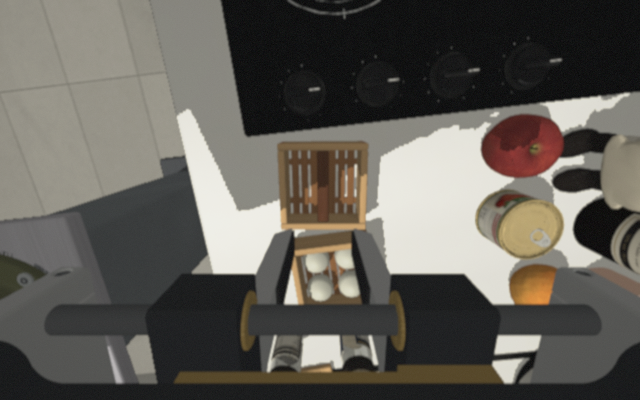

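The wrist picture shows the empty basket square in view at about (323,185), with its bar upright in line with the fingers' gap. Its position agrees with the top view to 2 mm.

Scaled: 184 mm is 0.2453, 170 mm is 0.2267, -0.007 rad is -0.0022.

arm_command(
  plan=[
    [[0.0027, 0, 0.06, 0, 0, -0.0022, 0.2], [0.0027, 0, 0.1133, 0, 0, -0.0022, 0.2], [0.0027, 0, 0.1533, 0, 0, -0.0022, 0.2], [0.0027, 0, 0.18, 0, 0, -0.0022, 0.2], [0.0027, 0, 0.2067, 0, 0, -0.0022, 0.2], [0.0027, 0, 0.2267, 0, 0, -0.0022, 0.2], [0.0027, 0, 0.24, 0, 0, -0.0022, 0.2], [0.0027, 0, 0.2453, 0, 0, -0.0022, 0.2], [0.0027, 0, 0.2453, 0, 0, -0.0022, 0.2], [0.0027, 0, 0.2453, 0, 0, -0.0022, 0.2]],
  ],
)

```text
time_s: 3.05
ee_pos: [0.5128, 0.17, 0.0174]
eef_rot: [3.14, -0.0, 1.466]
force: [0.6, -0.6, -0.1]
grip_width: 0.0374
grip_force: 0.0
```

arm_command(
  plan=[
    [[0, 0, 0, 0, 0, 0, 1], [0, 0, 0, 0, 0, 0, 1], [0, 0, 0, 0, 0, 0, 1], [0, 0, 0, 0, 0, 0, 1], [0, 0, 0, 0, 0, 0, 1], [0, 0, 0, 0, 0, 0, 1]],
  ],
  squeeze=30,
)

```text
time_s: 3.65
ee_pos: [0.5124, 0.1702, 0.0166]
eef_rot: [3.141, -0.0, 1.466]
force: [-1.2, -0.3, 3.7]
grip_width: 0.0139
grip_force: 30.0
```

```bash
python3 - <<'E'
from h import *
rel((512,171,85,84))
E
```

```text
t 3.65 tcp [512.4 170.2  16.6] rpy [ 1.7999e+02 -1.0000e-02  8.3990e+01] w 0.0139 F [-1.2 -0.3  3.7] gf 30.0
(512, 171, 85, 84) [  0.8  -0.5 -68.4] [ 0.0001 -0.0001 -0.0002]
```

Gripped at 14 mm, which matches the bar width. Next I lift the basket to clear the bun basket by a good margin.

Scaled: -80 mm is -0.1067, -75 mm is -0.1.

arm_command(
  plan=[
    [[0, 0, -0.0133, 0, 0, 0, 1], [0, 0, -0.04, 0, 0, 0, 1], [0, 0, -0.0733, 0, 0, 0, 1], [0, 0, -0.1, 0, 0, 0, 1], [0, 0, -0.1067, 0, 0, 0, 1], [0, 0, -0.1067, 0, 0, 0, 1], [0, 0, -0.1067, 0, 0, 0, 1]],
  ],
)

```text
time_s: 4.35
ee_pos: [0.5119, 0.1699, 0.0954]
eef_rot: [-3.14, 0.001, 1.466]
force: [0.8, -0.3, -3.4]
grip_width: 0.0135
grip_force: 30.0
```

```bash
python3 - <<'E'
from h import *
# held basket in top view: rim at ~ .126
p,d,i=shot('top');W=world(d,i)
def rc(m):
    n,l,s,c=cv2.connectedComponentsWithStats(m.astype(np.uint8));k=1+s[1:,4].argmax();q=W[l==k]
    print(s[k],q.mean(0).round(4),cv2.minAreaRect((q[:,:2]*1000).astype(np.float32)))
Y=W[...,1];X=W[...,0]
rc((W[...,2]>.112)&(W[...,2]<.14)&(Y>.08)&(Y<.28)&(X>.42)&(X<.6))
rc((W[...,2]>.036)&(W[...,2]<.056)&(Y<.11)&(Y>-.02)&(X>.42)&(X<.6))
f=np.load('top0.npz');W=f['W'];X,Y=W[...,0],W[...,1]
rc((W[...,2]>.036)&(W[...,2]<.056)&(Y<.25)&(Y>.11)&(X>.42)&(X<.6))
rc((W[...,2]>.036)&(W[...,2]<.056)&(Y<.11)&(Y>-.02)&(X>.42)&(X<.6))
p,d,i=shot('wrist');W=world(d,i);X,Y=W[...,0],W[...,1]
rc((W[...,2]>.112)&(W[...,2]<.14)&(Y>.08)&(Y<.28)&(X>.42)&(X<.6))
rc((W[...,2]>.036)&(W[...,2]<.056)&(Y<.11)&(Y>-.02)&(X>.42)&(X<.6))
rel((513,46,97,91.5),(513,46,63,91.5))
E
```

```text
[248 224  18  50 319] [0.5136 0.1276 0.1225] ((507.9432373046875, 137.16561889648438), (36.03769302368164, 103.36653900146484), 84.68545532226562)
[276 224  47  47 622] [0.5127 0.0465 0.0452] ((512.6461791992188, 46.461570739746094), (104.09072875976562, 104.28192901611328), 1.49392569065094)
[219 224  51  50 859] [0.5115 0.1725 0.0438] ((511.3436584472656, 172.07974243164062), (104.5885009765625, 104.01937866210938), 83.81800079345703)
[276 224  47  47 621] [0.5126 0.0465 0.0453] ((512.6368408203125, 46.453060150146484), (103.95132446289062, 104.14932250976562), 1.5434433221817017)
[  224   165   197   139 10864] [0.5158 0.1954 0.1226] ((514.2852783203125, 181.06834411621094), (85.0648193359375, 104.21234130859375), 84.01728820800781)
[339 371   2   1   2] [0.5128 0.0019 0.0362] ((512.7601928710938, 1.9400081634521484), (1.0148899555206299, 0.0), 178.74996948242188)
t 4.45 tcp [511.9 169.9  95.3] rpy [-1.799e+02  4.000e-02  8.399e+01] w 0.014 F [-0.1 -0.3 -2.1] gf 30.0
(513, 46, 97, 91.5) [-123.1   14.1   -1.6] [-0.0018  0.0006 -0.1311]
(513, 46, 63, 91.5) [-123.1   14.2   32.4] [-0.0018  0.0006 -0.1311]
```

Scaled: -124.5 mm is -0.166, -120 mm is -0.16, -0.131 rad is -0.0417.

arm_command(
  plan=[
    [[-0.0267, 0.0027, 0, 0, 0, -0.0064, 1], [-0.0667, 0.008, 0, 0, 0, -0.0159, 1], [-0.1067, 0.012, 0, 0, 0, -0.0255, 1], [-0.14, 0.016, 0, 0, 0, -0.035, 1], [-0.16, 0.0187, 0, 0, 0, -0.0417, 1], [-0.166, 0.0189, 0, 0, 0, -0.0417, 1], [-0.166, 0.0189, 0.0067, 0, 0, -0.0417, 1], [-0.166, 0.0189, 0.02, 0, 0, -0.0417, 1], [-0.166, 0.0189, 0.0293, 0, 0, -0.0417, 1], [-0.166, 0.0189, 0.032, 0, 0, -0.0417, 1], [-0.166, 0.0189, 0.032, 0, 0, -0.0417, 1]],
  ],
)

```text
time_s: 5.55
ee_pos: [0.5132, 0.0452, 0.0719]
eef_rot: [-3.141, -0.0, 1.597]
force: [0.1, 0.3, -3.4]
grip_width: 0.0138
grip_force: 30.0
```

```bash
python3 - <<'E'
from h import *
for n in('side','wrist'):
    p,d,i=shot(n)
    cv2.imwrite(f'pics/{n}2.png',cv2.resize(p[150:290,280:440],None,fx=4,fy=4) if n=='side' else p)
    W=world(d,i)
    for a,b in((.012,.032),(.058,.085)) if n=='side' else ((.08,.105),):
        # y-facing wall nearest side camera
        q=W[(W[...,2]>a)&(W[...,2]<b)&(abs(W[...,0]-.513)<.045)&(W[...,1]>.08)&(W[...,1]<.13)]
        if len(q): print(n,a,len(q),np.percentile(q[:,1],[10,50,90]).round(4))
        q=W[(W[...,2]>a)&(W[...,2]<b)&(abs(W[...,0]-.513)<.08)&(W[...,1]>-.03)&(W[...,1]<.13)]
        if len(q): print(n,a,len(q),q.mean(0).round(4),cv2.minAreaRect((q[:,:2]*1000).astype(np.float32)))
rel((513,44.7,63,91.5))
E
```

```text
side 0.012 499 [0.0956 0.0975 0.0993]
side 0.012 648 [0.5119 0.0913 0.0218] ((514.2907104492188, 66.48843383789062), (103.49929809570312, 72.87590026855469), 4.554884910583496)
side 0.058 737 [0.0966 0.0983 0.1001]
side 0.058 1256 [0.5128 0.0689 0.0715] ((513.22900390625, 50.29069137573242), (104.00933837890625, 103.42700958251953), 1.3370252847671509)
wrist 0.08 4135 [0.0849 0.0945 0.0983]
wrist 0.08 11635 [0.514  0.0708 0.0975] ((514.6278076171875, 46.24394226074219), (104.16336822509766, 105.1739273071289), 1.5670955181121826)
t 5.65 tcp [513.6  45.   72.5] rpy [179.99  -0.    91.5 ] w 0.0136 F [ 0.5 -0.3 -3.2] gf 30.0
(513, 44.7, 63, 91.5) [-0.3 -0.6  9.5] [ 0.0002 -0.     -0.    ]
```

View pics/side2.png

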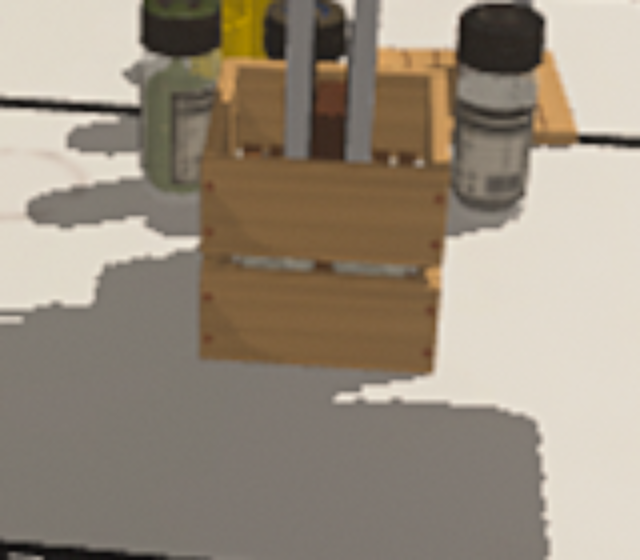

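The side crop shows the empty basket aligned over the bun basket, edges flush between columns 205 and 440, with a gap of about 9 mm at row 268. I'll lower it and let go.

Scaled: 10 mm is 0.0133, 9 mm is 0.012.

arm_command(
  plan=[
    [[0, 0, 0.0053, 0, 0, 0, 1], [0, 0, 0.0093, 0, 0, 0, 1], [0, 0, 0.012, 0, 0, 0, 1], [0, 0, 0.0133, 0, 0, 0, 1], [0, 0, 0.0133, 0, 0, 0, 1], [0, 0, 0.0133, 0, 0, 0, 1]],
  ],
)

```text
time_s: 6.25
ee_pos: [0.5135, 0.0447, 0.0626]
eef_rot: [3.141, 0.0, 1.597]
force: [-3.5, 0.3, 1.4]
grip_width: 0.0135
grip_force: 30.0
```

Scaled: -170 mm is -0.2267, -150 mm is -0.2.

arm_command(
  plan=[
    [[0, 0, 0, 0, 0, 0, 0.2], [0, 0, 0, 0, 0, 0, 0.2], [0, 0, 0, 0, 0, 0, 0.2], [0, 0, 0, 0, 0, 0, 0.2], [0, 0, 0, 0, 0, 0, 0.2], [0, 0, -0.0133, 0, 0, 0, 0.2], [0, 0, -0.04, 0, 0, 0, 0.2], [0, 0, -0.08, 0, 0, 0, 0.2], [0, 0, -0.1333, 0, 0, 0, 0.2], [0, 0, -0.2, 0, 0, 0, 0.2], [0, 0, -0.2267, 0, 0, 0, 0.2], [0, 0, -0.2267, 0, 0, 0, 0.2]],
  ],
)

```text
time_s: 7.45
ee_pos: [0.5145, 0.0448, 0.2364]
eef_rot: [3.135, -0.0, 1.597]
force: [0.5, -0.2, -0.4]
grip_width: 0.0379
grip_force: 0.0
```

```bash
python3 - <<'E'
from h import *
p,d,i=shot('wrist');W=world(d,i);X,Y=W[...,0],W[...,1]
q=W[(W[...,2]>.08)&(W[...,2]<.1)&(abs(X-.513)<.08)&(Y<.13)&(Y>-.03)];print('upper',len(q),q.mean(0).round(4),cv2.minAreaRect((q[:,:2]*1000).astype(np.float32)))
p,d,i=shot('side');W=world(d,i);X,Y=W[...,0],W[...,1]
for a,b in((.008,.038),(.054,.085)):
    q=W[(W[...,2]>a)&(W[...,2]<b)&(abs(X-.513)<.045)&(Y>.08)&(Y<.13)];print('face y',np.median(q[:,1]).round(4))
    q=W[(W[...,2]>a)&(W[...,2]<b)&(abs(X-.513)<.08)&(Y>.09)&(Y<.13)];print('x range',np.percentile(q[:,0],[1,99]).round(4))
rel((480,-100,230,95.3),(445,-177,200,95.3))
E
```

```text
upper 3417 [0.5145 0.0491 0.09  ] ((514.6217041015625, 45.93876647949219), (104.00882720947266, 104.59615325927734), 1.5269056558609009)
face y 0.0974
x range [0.4613 0.5635]
face y 0.0979
x range [0.4615 0.5638]
t 7.55 tcp [513.2  44.8 232.3] rpy [180.     0.    91.49] w 0.0376 F [-0.5 -0.7  0.9] gf 0.0
(480, -100, 230, 95.3) [-143.9  -37.     2.3] [ 0.      0.0001 -0.0665]
(445, -177, 200, 95.3) [-219.9  -74.    32.3] [ 0.      0.0001 -0.0665]
```

Scaled: -220 mm is -0.2933, -200 mm is -0.2667, -0.066 rad is -0.021.

arm_command(
  plan=[
    [[-0.0533, -0.0147, 0, 0, 0, -0.0095, 0.2], [-0.1067, -0.0293, 0, 0, 0, -0.021, 0.2], [-0.16, -0.044, 0, 0, 0, -0.021, 0.2], [-0.2133, -0.06, 0, 0, 0, -0.021, 0.2], [-0.2667, -0.0853, 0.02, 0, 0, -0.021, 0.2], [-0.2933, -0.0987, 0.0427, 0, 0, -0.021, 0.2], [-0.2933, -0.0987, 0.0427, 0, 0, -0.021, 0.2], [-0.2933, -0.0987, 0.0427, 0, 0, -0.021, 0.2]],
  ],
)

```text
time_s: 8.35
ee_pos: [0.4449, -0.1768, 0.1997]
eef_rot: [-3.14, -0.001, 1.662]
force: [0.3, -0.8, 0.8]
grip_width: 0.0378
grip_force: 0.0
```

```bash
python3 - <<'E'
from h import *
p,d,i=shot('wrist');W=world(d,i);X,Y=W[...,0],W[...,1]
for n,a,b in(('bar',.036,.05),('lid',.004,.018)):
    q=((W[...,2]>a)&(W[...,2]<b)&(abs(X-.445)<.07)&(abs(Y+.177)<.07)).astype(np.uint8)
    k,l,s,c=cv2.connectedComponentsWithStats(q);k=1+s[1:,4].argmax();q=W[l==k]
    print(n,s[k],q.mean(0).round(4),cv2.minAreaRect((q[:,:2]*1000).astype(np.float32)))
rel((445.5,-177,15,95.3))
E
```

```text
bar [317 164  12  53 619] [ 0.4459 -0.1775  0.0426] ((445.914306640625, -178.71871948242188), (13.540021896362305, 63.97477340698242), 5.503829002380371)
lid [ 282  145   82   79 5549] [ 0.4455 -0.1752  0.0101] ((445.8409118652344, -178.77610778808594), (104.02105712890625, 104.17557525634766), 5.4879913330078125)
t 8.4 tcp [ 445.4 -176.4  200.3] rpy [-1.7996e+02 -3.0000e-02  9.5280e+01] w 0.0374 F [ 0.3 -0.1  1.2] gf 0.0
(445.5, -177, 15, 95.3) [ -0.7   0.2 185.3] [-0.0006 -0.0006 -0.0004]
```

Scaled: 184 mm is 0.2453, 182 mm is 0.2427, -0.003 rad is -0.001.

arm_command(
  plan=[
    [[-0.0013, 0, 0.06, 0, 0, -0.001, 0.2], [-0.0013, 0, 0.1133, 0, 0, -0.001, 0.2], [-0.0013, 0, 0.1533, 0, 0, -0.001, 0.2], [-0.0013, 0, 0.1867, 0, 0, -0.001, 0.2], [-0.0013, 0, 0.2133, 0, 0, -0.001, 0.2], [-0.0013, 0, 0.2333, 0, 0, -0.001, 0.2], [-0.0013, 0, 0.2427, 0, 0, -0.001, 0.2], [-0.0013, 0, 0.2453, 0, 0, -0.001, 0.2], [-0.0013, 0, 0.2453, 0, 0, -0.001, 0.2]],
  ],
)

```text
time_s: 9.3
ee_pos: [0.4458, -0.1778, 0.0169]
eef_rot: [3.141, 0.0, 1.666]
force: [-0.7, -0.3, -0.2]
grip_width: 0.0378
grip_force: 0.0
```

arm_command(
  plan=[
    [[0, 0, 0, 0, 0, 0, 1], [0, 0, 0, 0, 0, 0, 1], [0, 0, 0, 0, 0, 0, 1], [0, 0, 0, 0, 0, 0, 1], [0, 0, 0, 0, 0, 0, 1], [0, 0, 0, 0, 0, 0, 1]],
  ],
  squeeze=35,
)

```text
time_s: 9.9
ee_pos: [0.4455, -0.1781, 0.0168]
eef_rot: [3.141, 0.0, 1.666]
force: [-1.3, 0.4, 5.9]
grip_width: 0.0139
grip_force: 35.0
```

Scaled: -165 mm is -0.22, -155 mm is -0.2067.

arm_command(
  plan=[
    [[0, 0, -0.0133, 0, 0, 0, 1], [0, 0, -0.04, 0, 0, 0, 1], [0, 0, -0.08, 0, 0, 0, 1], [0, 0, -0.1267, 0, 0, 0, 1], [0, 0, -0.1733, 0, 0, 0, 1], [0, 0, -0.2067, 0, 0, 0, 1], [0, 0, -0.22, 0, 0, 0, 1], [0, 0, -0.22, 0, 0, 0, 1], [0, 0, -0.22, 0, 0, 0, 1]],
  ],
)

```text
time_s: 10.8
ee_pos: [0.4448, -0.1778, 0.1803]
eef_rot: [-3.14, -0.001, 1.666]
force: [0.1, -0.2, -1.5]
grip_width: 0.0138
grip_force: 35.0
```

```bash
python3 - <<'E'
from h import *
p,d,i=shot('wrist');W=world(d,i);X,Y=W[...,0],W[...,1]
q=((W[...,2]>.165)&(W[...,2]<.182)&(abs(X-.445)<.07)&(abs(Y+.177)<.07)).astype(np.uint8)
k,l,s,c=cv2.connectedComponentsWithStats(q);k=1+s[1:,4].argmax();q=W[l==k]
print(s[k],q.mean(0).round(4),cv2.minAreaRect((q[:,:2]*1000).astype(np.float32)))
A=np.c_[q[:,:2]-q[:,:2].mean(0),np.ones(len(q))];print('tilt',np.linalg.lstsq(A,q[:,2],rcond=None)[0].round(4))
rel((513.5,45,180,91.5))
E
```

```text
[  243   162   160   111 13038] [ 0.4441 -0.1572  0.1736] ((444.9092102050781, -165.63690185546875), (104.55474090576172, 78.74992370605469), 5.574831962585449)
tilt [-0.0011 -0.0058  0.1736]
t 10.85 tcp [ 444.7 -177.8  180. ] rpy [-1.7988e+02 -7.0000e-02  9.5440e+01] w 0.0135 F [-0.9  0.4 -2.3] gf 35.0
(513.5, 45, 180, 91.5) [2.153e+02 8.960e+01 1.000e-01] [-0.0021 -0.0012  0.0688]
```

Scaled: 216.5 mm is 0.2887, 165 mm is 0.22, 0.069 rad is 0.022.

arm_command(
  plan=[
    [[0.0267, 0.0107, 0, 0, 0, 0.0032, 1], [0.0733, 0.0307, 0, 0, 0, 0.0064, 1], [0.1227, 0.0507, 0, 0, 0, 0.0111, 1], [0.1733, 0.072, 0, 0, 0, 0.0159, 1], [0.22, 0.0907, 0, 0, 0, 0.0191, 1], [0.26, 0.1067, 0, 0, 0, 0.022, 1], [0.2827, 0.1173, 0, 0, 0, 0.022, 1], [0.2887, 0.1193, 0, 0, 0, 0.022, 1], [0.2887, 0.1193, 0.0267, 0, 0, 0.022, 1], [0.2887, 0.1193, 0.0507, 0, 0, 0.022, 1], [0.2887, 0.1193, 0.0613, 0, 0, 0.022, 1], [0.2887, 0.1193, 0.0613, 0, 0, 0.022, 1]],
  ],
)

```text
time_s: 12.05
ee_pos: [0.5131, 0.0454, 0.1341]
eef_rot: [-3.139, 0.0, 1.596]
force: [-1.0, 0.4, -0.2]
grip_width: 0.0135
grip_force: 35.0
```

```bash
python3 - <<'E'
from h import *
p,d,i=shot('side');W=world(d,i);X,Y=W[...,0],W[...,1]
cv2.imwrite('pics/side3.png',cv2.resize(p[120:290,260:460],None,fx=3.5,fy=3.5))
for a,b in((.01,.04),(.054,.088),(.118,.132)):
    q=W[(W[...,2]>a)&(W[...,2]<b)&(abs(X-.513)<.08)&(Y>.09)&(Y<.13)];print('face y',np.median(q[:,1]).round(4),'x',np.percentile(q[:,0],[1,99]).round(4))
p,d,i=shot('wrist');W=world(d,i);X,Y=W[...,0],W[...,1]
q=W[(W[...,2]>.126)&(W[...,2]<.144)&(abs(X-.513)<.07)&(abs(Y-.05)<.07)]
print(q.mean(0).round(4),cv2.minAreaRect((q[:,:2]*1000).astype(np.float32)))
rel((513.7,46.5,124,91.5))
E
```

```text
face y 0.0975 x [0.4613 0.5635]
face y 0.0979 x [0.4616 0.5638]
face y 0.0963 x [0.4615 0.5628]
[0.5144 0.0654 0.1287] ((514.8690185546875, 45.33547592163086), (104.25828552246094, 103.04859924316406), 1.511601209640503)
t 12.15 tcp [514.   45.6 135.8] rpy [179.99   0.    91.46] w 0.0136 F [ 0.7 -0.6 -0.9] gf 35.0
(513.7, 46.5, 124, 91.5) [ 0.9 -0.3 11.8] [ 0.0002  0.     -0.0007]
```

View pics/side3.png

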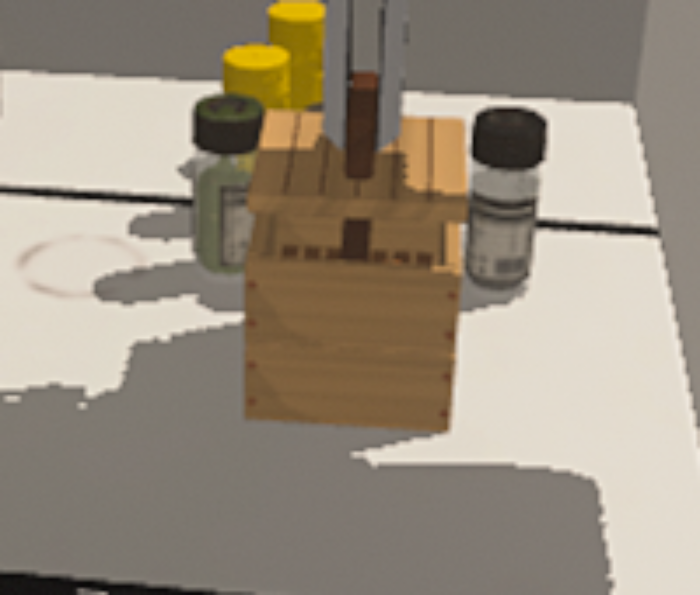

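The lid hangs level and square over the pile, its edge at row 208 and the basket rim at row 262, about 26 mm clear. I'll lower it 11 mm.

Scaled: 11 mm is 0.0147, 8 mm is 0.0107.

arm_command(
  plan=[
    [[0.0013, 0, 0.0053, 0, 0, 0, 1], [0.0013, 0, 0.0107, 0, 0, 0, 1], [0.0013, 0, 0.0147, 0, 0, 0, 1], [0.0013, 0, 0.0147, 0, 0, 0, 1], [0.0013, 0, 0.0147, 0, 0, 0, 1], [0.0013, 0, 0.0147, 0, 0, 0, 1], [0.0013, 0, 0.0147, 0, 0, 0, 1], [0.0013, 0, 0.0147, 0, 0, 0, 1]],
  ],
)

```text
time_s: 12.95
ee_pos: [0.5139, 0.0469, 0.1246]
eef_rot: [3.141, 0.0, 1.597]
force: [0.0, 0.0, -1.8]
grip_width: 0.0141
grip_force: 35.0
```

```bash
python3 - <<'E'
from h import *
p,d,i=shot('side');W=world(d,i);X,Y=W[...,0],W[...,1]
for a,b in((.054,.088),(.104,.122)):
    q=W[(W[...,2]>a)&(W[...,2]<b)&(abs(X-.513)<.08)&(Y>.09)&(Y<.13)];print('face y',np.median(q[:,1]).round(4),'x',np.percentile(q[:,0],[1,99]).round(4),'z',np.percentile(q[:,2],[2,98]).round(4))
rel()
E
```

```text
face y 0.0979 x [0.4615 0.5639] z [0.0546 0.0874]
face y 0.0973 x [0.4624 0.5637] z [0.1091 0.1193]
t 13.0 tcp [513.9  46.9 124.5] rpy [179.99   0.    91.49] w 0.0142 F [ 0.6  0.4 -1.1] gf 35.0
```

Lid underside is at about 108 mm, 16 mm above the 92 mm rim, and centred to about 1 mm.

```bash
python3 -c "
from station import ctrl
print(ctrl.hand_in())"
```

```text
the job is handed in; nothing more can be done
None
```

Job handed in at 13 s: the empty basket sits flush on the bun basket and is released, and the lid is held level and centred about 16 mm above its rim; the judge's result was not returned.

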